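# Lay a tongued board into the grooved bed of a painting panel

### The job

Pick up the board that has a tongue by the batten on its back and, with its far end raised, angle the tongue into the groove of the rail on the plywood bed, about midway along the rail. Then lower the board without letting it fall, until it lies flat and square on the bed, locked between the groove and the low fence, and let go. Leave the plain board, the tin of brushes and the tub where they are.

Things in the scene. Friction and masses are not known exactly. Their poses are not given: they have to be found in the camera images.
- tongued_board: Loose light-wood board, about 0.25 kg: body 130 (x) x 110 (y) x 25 mm; from its -x end sticks a tongue 30 mm long, 9 mm thick, 110 mm wide, flush with the underside (160 mm in all). On its back stands a batten to grip. Origin: centre of the underside of the 130 x 110 body, without tongue. x runs away from the tongue, z up. Lies flat on the table, tongue roughly towards the robot.
- batten (a point): Middle of the top of the tongued board's batten, 61 mm above the board's underside, straight above its origin. The batten is 90 mm long (board's x), 20 mm wide (y) and rises 36 mm from the board's top face. Its axes are the board's.
- tongue_tip (a point): Middle of the lower edge of the tongue's tip, 95 mm from the tongued board's origin along its -x, at the height of its underside. Its axes are the board's.
- bed: Fixed lay-up bed: plywood base 216 (x) x 170 (y) x 12 mm on the table, a grooved rail along its -x side (towards the robot), 24 mm thick, 32 mm above the base; a low fence along its +x side, 14 mm high and thick, inner face at x = +94 mm. Origin: centre of the underside; x from rail to fence, z up. Groove back to fence is 178 mm: the 160 mm board has 18 mm play, but cannot slide in flat.
- groove (a point): Middle of the groove's mouth: under the edge of the lip, on the base's top (12 mm above the table), at x = -56 mm in the bed. Axes are the bed's; -x goes into the groove, which is 28 mm deep, runs the rail's full 170 mm and is open to +x. Its roof is a sloping lip, 6 mm thick: underside 26 mm above the base at the mouth, 14 mm at the back.
- plain_board: Bystander: loose board of the same wood and with the same batten, 130 x 110 x 25 mm, but without a tongue. Origin: centre of its underside. Leave it.
- brush_tin: Bystander: yellow tin, 90 mm across and 110 mm high, full of brushes that reach about 240 mm high. Origin: centre of its underside.
- tub: Bystander: open white plastic tub, 100 mm across the rim, 75 mm high. Origin: centre of its underside.
There are look-alikes about, which are no part of the job. Leave any purple or red look-alike of the tongued_board alone.

How it is judged:
By the outcome, as a careful person would: the job done as asked, in the order asked, and still so for the second after the job is handed in, with the robot touching nothing.
It also fails if it takes over 43 s, if anything falls off the work surface, if the arm or the gripper's body presses on something with over 40 N, if the wrist force passes 120 N, or if a joint passes its speed limit or range.

### The arm

A 7-joint arm with a two-finger parallel gripper is mounted at the origin on the work surface. World frame = base frame: x ahead of the robot, y to its left, z up, the work surface at z = 0. Lengths are in m, angles in rad, forces in N, time in s.
With the tool pointing down it reaches from about 0.425 to 0.875 m from the base axis. Payload 8.4 kg.
Tool frame: the origin (TCP) lies at the very end of the fingers, on their centre line; the grasp point (between the pads) lies 19 mm behind it; z points along the fingers, y is the line along which they close (so a half turn about z gives the same grasp; the last joint's range is limited). The gripper opens to 85 mm and grips with 20 to 120 N. Pads are 22 mm wide; open, the fingers measure 114 mm over their backs; the gripper's body (76 mm by 85 mm) begins 54 mm behind the grasp point. The pads swing forward as they close: fully open they stand 13 mm farther back than shut.
Start: joints at [1.242, 0.333, 0.04, 1.465, -0.013, 1.343, -0.059], TCP at [0.148, -0.633, 0.231] pointing down, gripper open.
Joint ranges: [-2.58, 2.58], [-0.38, 2.09], [-1.3, 1.39], [0.25, 2.4], [-1.5, 4.64], [0.08, 2.09], [-2.65, 2.65]. Speed limits (rad/s): [2.22, 2.22, 2.79, 2.79, 3.14, 3.14, 3.14].

### API

Orientations are given as a rotation vector (axis times angle).
In Python, from rig import ctrl gives the robot as it stands.
- The arm moves only by the shell command python3 -m inch 'ROWS'. ROWS is JSON, a list of rows, each an object with "offset": the shift along the tool's x, y, z in units of 0.4 m (1.0 is 0.4 m), a list of three; "dr": the turn, a rotation vector about the tool's x, y, z in units of 90 degrees (1.0 is 90 degrees), a list of three; "grip": the finger opening in mm, from 0 to 85.4. In form: [{"offset": [x, y, z], "dr": [wx, wy, wz], "grip": grip}, ...]. A call has 1 to 20 rows; each row is the pose to reach, as a shift and turn from the pose commanded when the call began, along the tool's axes at that moment; what a row does not reach only later rows make up. A row lasts 1/10 s, in which the tool goes at most 50 mm and 8.59 degrees, less where a joint would pass 70% of its speed; a pose out of reach is approached as far as the arm can. A call with a number of a shift or a turn outside -1 to 1 is refused whole. A call with a gripper value outside its range is refused whole. The fingers move at their own pace and stop on an object; the grip force is fixed at half the most. Time passes only in rows, so rows that repeat a pose let the fingers close. It gives the time, the measured TCP pose, the force, the opening and the grip force at its end, in the units of the state.
- ctrl.get_state(): the state, without advancing time (a new reading comes with each control period).
- ctrl.get_image(name): name is "side" or "top"; returns a dict with "image" (480x640x3 uint8, blue, green, red), "fx", "fy", "cx", "cy" (pixels), "distortion" ([k1, k2, p1, p2, k3] as OpenCV has them; the pictures are not rectified), "R" (3x3) and "t" (3): a world point X has camera coordinates R X + t. Camera axes: x right, y down, z forward; pixel columns grow to the right and rows downward; lengths in m; the calibration is good to about 2 mm. A picture is of the moment at which its call begins. There is no depth.
- ctrl.job_done(): hands the job in; it is judged then, once.
The state is a dict: "time": time; "joints": joint angles; "joint_vel": joint speeds; "tau": joint torques, N m; "position": TCP position; "tcp_rot": TCP orientation; "force": force on the tool from outside, world axes, zero at the start; "moment": the same for the moment, N m; "gripper_width": opening from 0.0 (shut) to 1.0 (fully open); "finger_force": force on a finger pad.
Only numpy, scipy, OpenCV 4.12 (cv2) and the standard library are available. Lean on these libraries where they do the work, as an engineer would, in place of code of your own. Each camera call takes 0.05 s, during which the arm holds its last target. There are 200 camera calls.

## Working session

There is one attempt and no reset: what is moved stays moved. The work goes in short steps, Python scripts to look and compute and a shell command to move; the robot and the scene stay as the last step left them, time stands still between calls to the robot, and variables do not carry over. Pictures are saved under pics/ and viewed, at most 10 in all, crops included, and the job is handed in when it is done.

```bash
mkdir -p pics; cat > h.py <<'E'
import numpy as np, cv2
from rig import ctrl
def shot(n,f):
    d=ctrl.get_image(n); cv2.imwrite(f,d["image"]); return d
def ray(d,px):
    K=np.array([[d["fx"],0,d["cx"]],[0,d["fy"],d["cy"]],[0,0,1.]])
    u=cv2.undistortPoints(np.array([[px]],float),K,np.array(d["distortion"],float))[0,0]
    R=np.array(d["R"]);t=np.array(d["t"])
    return -R.T@t, R.T@np.array([u[0],u[1],1])
def at_z(d,px,z):
    c,r=ray(d,px); return c+r*(z-c[2])/r[2]
def proj(d,X):
    K=np.array([[d["fx"],0,d["cx"]],[0,d["fy"],d["cy"]],[0,0,1.]])
    R=np.array(d["R"]);t=np.array(d["t"],float)
    return cv2.projectPoints(np.array(X,float).reshape(-1,3),cv2.Rodrigues(R)[0],t,K,np.array(d["distortion"],float))[0][:,0]
E
python3 - <<'E'
from h import *
import pickle
for n in("top","side"):
    d=shot(n,f"pics/{n}0.png"); pickle.dump(d,open(n+"0.pkl","wb"))
s=ctrl.get_state();print(s)
E
```

```text
{'time': 0.1, 'joints': array([ 1.2417972 ,  0.33384534,  0.03985303,  1.4661746 , -0.01340806,
        1.34327568, -0.05849804]), 'joint_vel': array([ 0.0009176 , -0.00126471,  0.00090617, -0.00193325, -0.00047926,
       -0.00079906,  0.00014604]), 'tau': array([ 4.60920899e-03, -6.60014606e+01,  1.37087826e+00, -4.06474149e+01,
        1.71744620e-02,  9.00485844e-03,  1.62346488e-06]), 'position': array([ 0.14795819, -0.63252453,  0.23051064]), 'tcp_rot': array([-3.11947048e+00, -3.60017496e-01,  3.85873371e-04]), 'force': array([ 0.60973248,  0.01020818, -1.48665105]), 'moment': array([-0.03525317, -0.01483427, -0.05996756]), 'finger_force': 0.0, 'gripper_width': 0.9999579563918125}
```

View pics/top0.png

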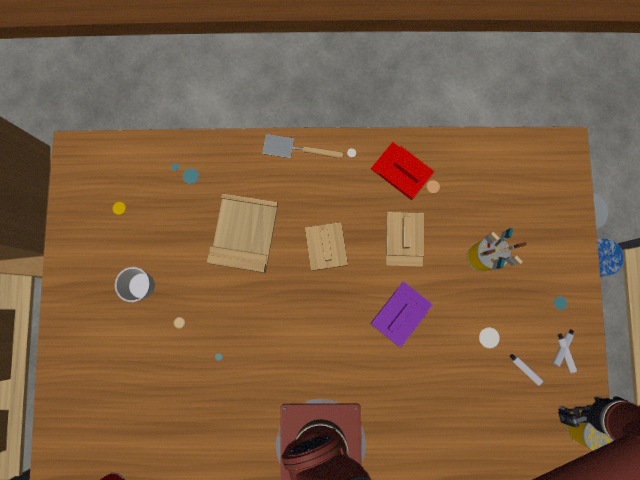

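View pics/side0.png

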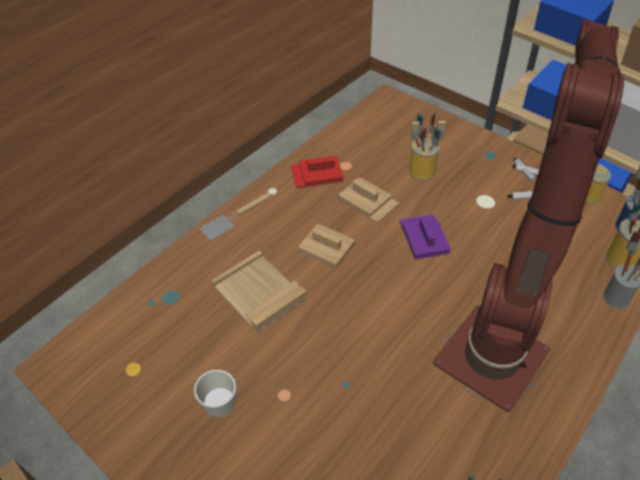

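The top picture shows these candidates:
- Wood board at (405,239), with a tongue-like strip at its lower end near (405,258).
- Wood board at (326,246), with no visible tongue.
- Red look-alike at (403,170).
- Purple look-alike at (402,314).

The bed is at (243,233), with its rail on the lower side. I choose (405,239) and will check it in a close crop.

```bash
python3 - <<'E'
import cv2,numpy as np
a=cv2.imread("pics/top0.png")
c1=cv2.resize(a[190:275,200:440],None,fx=3.33,fy=3.33,interpolation=cv2.INTER_CUBIC)
b=cv2.imread("pics/side0.png")[170:290,290:410]
c2=cv2.resize(b,(300,300),interpolation=cv2.INTER_CUBIC)
c3=cv2.resize(cv2.imread("pics/side0.png")[240:340,200:320],(360,300),interpolation=cv2.INTER_CUBIC)
o=np.zeros((590,800,3),np.uint8);o[:c1.shape[0],:c1.shape[1]]=c1[:,:800];o[288:588,:300]=c2;o[288:588,310:670]=c3
cv2.imwrite("pics/crop1.png",o)
E
```

```text
(no output)
```

View pics/crop1.png

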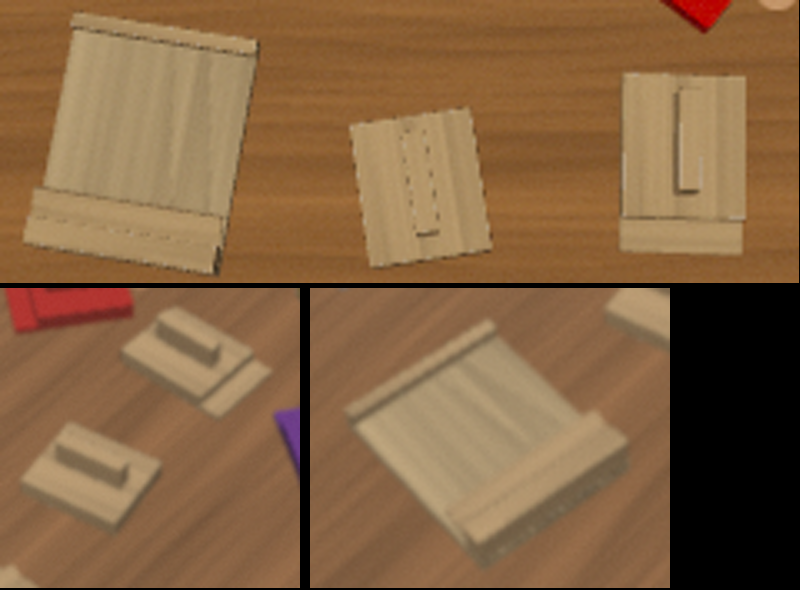

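The crop confirms it. The right-hand board has a thin step (tongue) on its lower side, with tip corners at crop (620,250) and (742,254), while the middle one has none. The bed's rail faces the robot. Next I fit both poses.

```bash
cat > fit.py <<'E'
from h import *
import pickle
from scipy.optimize import least_squares
T=pickle.load(open("top0.pkl","rb"));S=pickle.load(open("side0.pkl","rb"))
f=lambda p,s,o:(np.array(p,float)+.5)/s-.5+np.array(o)
ft=lambda *p:f(p,3.33,(200,190)); fs=lambda *p:f(p,2.5,(290,170)); fb=lambda *p:f(p,3,(200,240))
m=1e-3
board=[(T,ft(623,73),(65,55,25)),(T,ft(746,76),(65,-55,25)),(T,ft(746,220),(-65,-55,25)),(T,ft(622,218),(-65,55,25)),
(T,ft(742,254),(-95,-55,9)),(T,ft(620,250),(-95,55,9)),(T,ft(680,87),(45,10,61)),(T,ft(699,88),(45,-10,61)),(T,ft(699,193),(-45,-10,61)),
(S,fs(122,352),(65,55,25)),(S,fs(253,358),(-65,-55,25)),(S,fs(271,371),(-95,-55,9))]
bed=[(T,ft(72,14),(108,85,26)),(T,ft(258,40),(108,-85,26)),(T,ft(23,240),(-108,85,44)),(T,ft(215,273),(-108,-85,44)),
(T,ft(35,188),(-56,85,44)),(T,ft(222,217),(-56,-85,44)),
(S,fb(345,411)-[310/3,288/3*0] if 0 else fb(345-310,411-288),(108,85,26)),(S,fb(492-310,321-288),(108,-85,26)),(S,fb(628-310,440-288),(-108,-85,44)),(S,fb(472-310,540-288),(-108,85,44))]
board=[(d,(p if d is T else p-np.array([0,288/2.5])),q) for d,p,q in board]
def W(x,q):
    c,s=np.cos(x[2]),np.sin(x[2]);q=np.array(q)*m
    return np.array([x[0]+c*q[0]-s*q[1],x[1]+s*q[0]+c*q[1],q[2]])
for n,L in(("board",board),("bed",bed)):
    r=lambda x,L=L:np.concatenate([proj(d,W(x,q))[0]-p for d,p,q in L])
    z=least_squares(r,[.55,0,0],loss="soft_l1");x=z.x
    zt=least_squares(lambda x:r(x,[l for l in L if l[0] is T]),x)
    print(n,x.round(4),np.degrees(x[2]),"top only",zt.x.round(4));print(r(x).reshape(-1,2).round(1).tolist())
E
python3 fit.py
```

```text
board [ 0.6107 -0.2557 -0.0336] -1.9261367828923366 top only [ 0.6115 -0.2557 -0.0313]
[[0.0, 0.3], [-0.4, 0.4], [-0.3, 0.1], [-0.1, -0.3], [-0.2, 0.5], [-0.3, 0.7], [-0.4, 0.7], [0.8, 0.6], [0.7, -0.5], [-1.3, -1.7], [-0.4, -3.6], [-0.4, -0.9]]
bed [ 0.6169  0.2288 -0.1682] -9.63696006625405 top only [ 0.6178  0.2289 -0.1611]
[[0.7, -0.4], [-0.0, 0.6], [-0.0, 1.2], [-0.8, 0.7], [-0.2, -0.5], [0.3, 0.0], [-0.8, -1.3], [-1.8, -1.3], [-0.2, -0.2], [1.7, 0.7]]
```

```bash
cat >> h.py <<'E'
from scipy.spatial.transform import Rotation as Ro
def toolR(yaw,tilt=0):  # tool x along yaw, pointing down; tilt>0 raises board's far end
    return Ro.from_euler("z",yaw)*Ro.from_euler("y",-tilt)*Ro.from_euler("x",np.pi)
def go(p,R,s=None,lab=""):
    s=s or ctrl.get_state(); R0=Ro.from_rotvec(s["tcp_rot"])
    print(lab,"offset",(R0.inv().apply(np.array(p)-s["position"])/.4).round(4).tolist(),"dr",((R0.inv()*R).as_rotvec()/(np.pi/2)).round(4).tolist())
E
python3 - <<'E'
from h import *
R=toolR(-.032)
go([.42,-.29,.22],R,lab="via");go([.611,-.256,.13],R,lab="above");go([.611,-.256,.031],R,lab="grasp")
E
```

```text
via offset [0.8573, -0.6788, 0.0272] dr [-0.0009, 0.0002, 0.1667]
above offset [1.3416, -0.6525, 0.2521] dr [-0.0009, 0.0002, 0.1667]
grasp offset [1.3416, -0.6522, 0.4996] dr [-0.0009, 0.0002, 0.1667]
```

```bash
python3 -m inch '[{"offset":[0.857,-0.679,0.027],"dr":[0,0,0.167],"grip":60},{"offset":[0.857,-0.679,0.027],"dr":[0,0,0.167],"grip":60},{"offset":[0.857,-0.679,0.027],"dr":[0,0,0.167],"grip":60},{"offset":[0.857,-0.679,0.027],"dr":[0,0,0.167],"grip":60},{"offset":[0.857,-0.679,0.027],"dr":[0,0,0.167],"grip":60},{"offset":[0.857,-0.679,0.027],"dr":[0,0,0.167],"grip":60},{"offset":[0.857,-0.679,0.027],"dr":[0,0,0.167],"grip":60},{"offset":[0.857,-0.679,0.027],"dr":[0,0,0.167],"grip":60},{"offset":[0.857,-0.679,0.027],"dr":[0,0,0.167],"grip":60},{"offset":[0.857,-0.679,0.027],"dr":[0,0,0.167],"grip":60},{"offset":[0.857,-0.679,0.027],"dr":[0,0,0.167],"grip":60},{"offset":[0.857,-0.679,0.027],"dr":[0,0,0.167],"grip":60}]'
python3 - <<'E'
from h import *
R=toolR(-.032)
go([.611,-.256,.11],R,lab="above");go([.611,-.256,.031],R,lab="grasp")
E
```

```text
time: 1.3
position: [0.4191, -0.2915, 0.2203]
tcp_rot: [3.141, -0.054, -0.001]
force: [0.1, -0.4, -0.8]
gripper_width: 0.701
finger_force: 0.0
above offset [0.4767, -0.1051, 0.2754] dr [0.0001, 0.0004, -0.0014]
grasp offset [0.4769, -0.1051, 0.4729] dr [0.0001, 0.0004, -0.0014]
```

```bash
python3 -m inch '[{"offset":[0.477,-0.105,0.275],"dr":[0,0,0],"grip":55},{"offset":[0.477,-0.105,0.275],"dr":[0,0,0],"grip":55},{"offset":[0.477,-0.105,0.275],"dr":[0,0,0],"grip":55},{"offset":[0.477,-0.105,0.275],"dr":[0,0,0],"grip":55},{"offset":[0.477,-0.105,0.275],"dr":[0,0,0],"grip":55},{"offset":[0.477,-0.105,0.275],"dr":[0,0,0],"grip":55},{"offset":[0.477,-0.105,0.275],"dr":[0,0,0],"grip":55},{"offset":[0.477,-0.105,0.275],"dr":[0,0,0],"grip":55}]'
python3 - <<'E'
from h import *
d=shot("side","pics/side1.png");a=d["image"]
t=shot("top","pics/top1.png")["image"]
o=np.hstack([cv2.resize(a[130:280,300:450],(400,400)),cv2.resize(t[180:300,350:470],(400,400))]);cv2.imwrite("pics/c2.png",o)
R=toolR(-.032);go([.611,-.256,.031],R,lab="grasp")
E
```

```text
time: 2.1
position: [0.611, -0.2565, 0.1112]
tcp_rot: [3.14, -0.055, 0.0]
force: [-0.1, -0.9, -0.1]
gripper_width: 0.648
finger_force: 0.0
grasp offset [-0.0009, -0.0006, 0.2016] dr [0.0008, -0.0006, -0.0017]
```

View pics/c2.png

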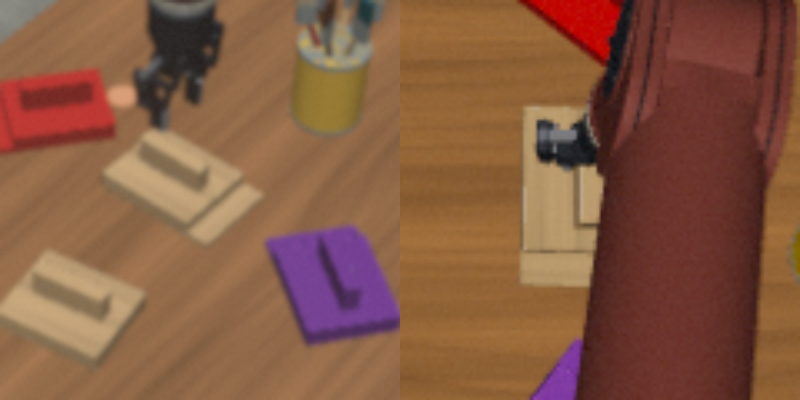

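Both views show the open fingers above the tongued board's batten: at about (175,100) in the side crop, and at (565,145) in the top crop, where the arm hides the rest. I lower in stages and watch the force.

```bash
python3 -m inch '[{"offset":[-0.001,0,0.05],"dr":[0,0,0],"grip":55},{"offset":[-0.001,0,0.1],"dr":[0,0,0],"grip":55},{"offset":[-0.001,0,0.14],"dr":[0,0,0],"grip":55},{"offset":[-0.001,0,0.17],"dr":[0,0,0],"grip":55},{"offset":[-0.001,0,0.19],"dr":[0,0,0],"grip":55},{"offset":[-0.001,0,0.198],"dr":[0,0,0],"grip":55},{"offset":[-0.001,0,0.198],"dr":[0,0,0],"grip":55}]'
python3 -m inch '[{"offset":[0,0,0],"dr":[0,0,0],"grip":30},{"offset":[0,0,0],"dr":[0,0,0],"grip":20},{"offset":[0,0,0],"dr":[0,0,0],"grip":10},{"offset":[0,0,0],"dr":[0,0,0],"grip":5},{"offset":[0,0,0],"dr":[0,0,0],"grip":5},{"offset":[0,0,0],"dr":[0,0,0],"grip":5},{"offset":[0,0,0],"dr":[0,0,0],"grip":5}]'
```

```text
time: 2.9
position: [0.6117, -0.2546, 0.0313]
tcp_rot: [-3.141, 0.051, 0.0]
force: [0.4, -0.6, 0.5]
gripper_width: 0.646
finger_force: 0.0
time: 3.6
position: [0.6122, -0.255, 0.0323]
tcp_rot: [3.14, -0.051, 0.002]
force: [-0.4, -0.8, 6.1]
gripper_width: 0.22
finger_force: 59.5
```

```bash
python3 -m inch '[{"offset":[0,0,-0.02],"dr":[0,0,0],"grip":5},{"offset":[0,0,-0.06],"dr":[0,0,0],"grip":5},{"offset":[0,0,-0.12],"dr":[0,0,0],"grip":5},{"offset":[0,0,-0.2],"dr":[0,0,0],"grip":5},{"offset":[0,0,-0.28],"dr":[0,0,0],"grip":5},{"offset":[0,0,-0.36],"dr":[0,0,0],"grip":5},{"offset":[0,0,-0.42],"dr":[0,0,0],"grip":5},{"offset":[0,0,-0.45],"dr":[0,0,0],"grip":5},{"offset":[0,0,-0.45],"dr":[0,0,0],"grip":5}]'
cat > plan.py <<'E'
from h import *
BX,BY,BW=.6173,.2289,-.163   # bed
def pose(tip_x,tip_z,tilt_deg,y=0.,h=.031,ox=0.,dyaw=0.,oy=0.):
    # tip_x in bed frame, tip_z above base; h: TCP height over board underside, ox,oy: TCP offset in board
    th=np.radians(tilt_deg); Rb=Ro.from_euler("z",BW+dyaw)*Ro.from_euler("y",-th)
    tip=np.array([BX,BY,.012+tip_z])+Ro.from_euler("z",BW).apply([tip_x,y,0])
    return tip+Rb.apply([.095+ox,oy,h]), toolR(BW+dyaw,th)
E
python3 - <<'E'
from plan import *
R=toolR(-.1);go([.56,0,.22],R,lab="mid")
p,R=pose(-.030,.08,20);print(p);go(p,R,lab="overbed")
E
```

```text
time: 4.5
position: [0.6124, -0.2547, 0.2136]
tcp_rot: [3.14, -0.051, 0.005]
force: [-0.1, -0.0, -2.7]
gripper_width: 0.224
finger_force: 58.7
mid offset [-0.1516, -0.6321, -0.0171] dr [0.0006, -0.002, 0.043]
[0.66532307 0.22100217 0.15362238]
overbed offset [0.0932, -1.193, 0.149] dr [-0.014, 0.2199, 0.0823]
```

```bash
python3 -m inch '[{"offset":[-0.01,-0.04,0],"dr":[0,0,0],"grip":5},{"offset":[-0.02,-0.1,0],"dr":[0,0,0.01],"grip":5},{"offset":[-0.04,-0.17,0],"dr":[0,0,0.01],"grip":5},{"offset":[-0.06,-0.25,0],"dr":[0,0,0.02],"grip":5},{"offset":[-0.08,-0.33,0],"dr":[0,0,0.02],"grip":5},{"offset":[-0.1,-0.41,0],"dr":[0,0,0.03],"grip":5},{"offset":[-0.12,-0.49,0],"dr":[0,0,0.03],"grip":5},{"offset":[-0.14,-0.56,-0.01],"dr":[0,0,0.04],"grip":5},{"offset":[-0.15,-0.61,-0.017],"dr":[0,0,0.043],"grip":5},{"offset":[-0.15,-0.63,-0.017],"dr":[0,0,0.043],"grip":5},{"offset":[-0.15,-0.63,-0.017],"dr":[0,0,0.043],"grip":5}]'
python3 - <<'E'
from plan import *
p,R=pose(-.030,.09,20);print(p);go(p,R,lab="overbed")
E
```

```text
time: 5.6
position: [0.5593, 0.0005, 0.2171]
tcp_rot: [-3.138, 0.153, 0.002]
force: [0.6, -0.8, -3.0]
gripper_width: 0.223
finger_force: 58.7
[0.66532307 0.22100217 0.16362238]
overbed offset [0.2104, -0.5743, 0.1334] dr [-0.0073, 0.2231, 0.0412]
```

```bash
python3 -m inch '[{"offset":[0.01,-0.04,0],"dr":[0,0.02,0],"grip":5},{"offset":[0.03,-0.1,0.01],"dr":[0,0.05,0.01],"grip":5},{"offset":[0.06,-0.17,0.02],"dr":[0,0.08,0.01],"grip":5},{"offset":[0.09,-0.25,0.03],"dr":[-0.002,0.11,0.02],"grip":5},{"offset":[0.12,-0.33,0.05],"dr":[-0.004,0.14,0.02],"grip":5},{"offset":[0.15,-0.41,0.07],"dr":[-0.005,0.17,0.03],"grip":5},{"offset":[0.18,-0.48,0.1],"dr":[-0.006,0.2,0.035],"grip":5},{"offset":[0.2,-0.54,0.12],"dr":[-0.007,0.223,0.041],"grip":5},{"offset":[0.21,-0.574,0.133],"dr":[-0.007,0.223,0.041],"grip":5},{"offset":[0.21,-0.574,0.133],"dr":[-0.007,0.223,0.041],"grip":5},{"offset":[0.21,-0.574,0.133],"dr":[-0.007,0.223,0.041],"grip":5}]'
python3 - <<'E'
from plan import *
import pickle
s=ctrl.get_state();print(s["time"],s["position"],s["tcp_rot"],s["force"])
Rt=Ro.from_rotvec(s["tcp_rot"]);Rb=Rt*Ro.from_euler("x",np.pi)
print(Rb.as_euler("ZYX",degrees=True))
out=[]
pts=np.array([(-95,-55,0),(-95,55,0),(-95,-55,9),(-95,55,9),(65,55,0),(65,-55,25),(65,55,25),(-65,55,25),(-65,-55,25),(45,10,61),(-45,10,61),(-45,-10,61)])*1e-3
X=s["position"]+Rb.apply(pts-[0,0,.031])
for n,(r0,r1,c0,c1) in (("side",(170,350,190,390)),("top",(170,290,180,320))):
    d=shot(n,f"pics/{n}3.png");pickle.dump(d,open(n+"3.pkl","wb"));k=400/(c1-c0)
    a=cv2.resize(d["image"][r0:r1,c0:c1],None,fx=k,fy=k,interpolation=cv2.INTER_CUBIC);
    for u in proj(d,X): cv2.circle(a,tuple(int(v) for v in ((u-[c0,r0]+.5)*k)),2,(0,255,0),-1)
    q=np.zeros((400,400,3),np.uint8);q[:a.shape[0]]=a[:400];out.append(q)
cv2.imwrite("pics/c3.png",np.hstack(out))
E
```

```text
time: 6.7
position: [0.6668, 0.2174, 0.1645]
tcp_rot: [3.054, -0.255, 0.538]
force: [-0.3, -0.2, -2.2]
gripper_width: 0.222
finger_force: 59.0
6.7 [0.66677242 0.21742131 0.16446944] [ 3.05436341 -0.25474878  0.53822143] [-0.34650313 -0.24694139 -2.21011974]
[ -9.52617632 -19.99154611  -0.05246991]
```

View pics/c3.png

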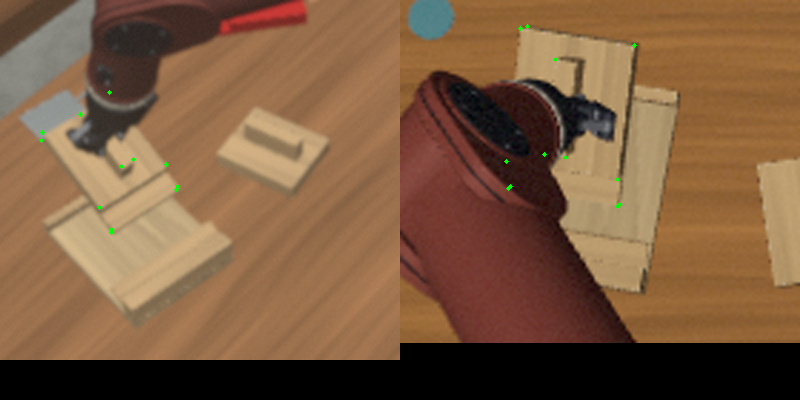

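The projected board outline (green) fits the held board within about a pixel in both views, so the board sits in the hand as planned. It is tilted 20° with the tongue down, at side crop (140,205), above the rail. Next I approach the groove mouth.

```bash
python3 - <<'E'
from plan import *
for a in[(-.035,.04,20),(-.042,.006,20)]:
    p,R=pose(*a,h=.032,ox=.001);print(p);go(p,R,lab=str(a))
E
```

```text
[0.6609791  0.22171658 0.1149041 ]
(-0.035, 0.04, 20) offset [-0.0592, -0.0093, 0.1123] dr [0.0013, -0.0008, -0.0028]
[0.65407188 0.22285253 0.0809041 ]
(-0.042, 0.006, 20) offset [-0.1048, -0.0093, 0.1862] dr [0.0013, -0.0008, -0.0028]
```

```bash
python3 -m inch '[{"offset":[-0.02,-0.003,0.04],"dr":[0,0,0],"grip":5},{"offset":[-0.04,-0.006,0.08],"dr":[0,0,0],"grip":5},{"offset":[-0.059,-0.009,0.112],"dr":[0,0,0],"grip":5},{"offset":[-0.075,-0.009,0.14],"dr":[0,0,0],"grip":5},{"offset":[-0.09,-0.009,0.165],"dr":[0,0,0],"grip":5},{"offset":[-0.1,-0.009,0.18],"dr":[0,0,0],"grip":5},{"offset":[-0.105,-0.009,0.186],"dr":[0,0,0],"grip":5},{"offset":[-0.105,-0.009,0.186],"dr":[0,0,0],"grip":5},{"offset":[-0.105,-0.009,0.186],"dr":[0,0,0],"grip":5}]'
python3 - <<'E'
from plan import *
for a in[(-.055,.006,20),(-.072,.005,20)]:
    p,R=pose(*a,h=.032,ox=.001);print(p);go(p,R,lab=str(a))
s=ctrl.get_state()
Rb=Ro.from_rotvec(s["tcp_rot"])*Ro.from_euler("x",np.pi)
tip=s["position"]+Rb.apply([-.096,0,-.032])
print("tip in bed",Ro.from_euler("z",-BW).apply(tip-[BX,BY,.012]),Rb.as_euler("ZYX",degrees=True))
d=shot("side","pics/side4.png")
cv2.imwrite("pics/c4.png",cv2.resize(d["image"][230:340,200:320],(654,600),interpolation=cv2.INTER_CUBIC))
E
```

```text
time: 7.7
position: [0.6537, 0.2255, 0.0814]
tcp_rot: [3.056, -0.253, 0.543]
force: [0.9, -0.5, -1.7]
gripper_width: 0.226
finger_force: 59.1
[0.6412442  0.22496216 0.0809041 ]
(-0.055, 0.006, 20) offset [-0.029, 0.0065, -0.0094] dr [-0.0002, -0.0015, -0.0013]
[0.62446954 0.2277209  0.0799041 ]
(-0.072, 0.005, 20) offset [-0.0698, 0.0065, -0.0217] dr [-0.0002, -0.0015, -0.0013]
tip in bed [-0.04266386  0.00276959  0.00629303] [ -9.46532679 -20.13274563   0.05847862]
```

View pics/c4.png

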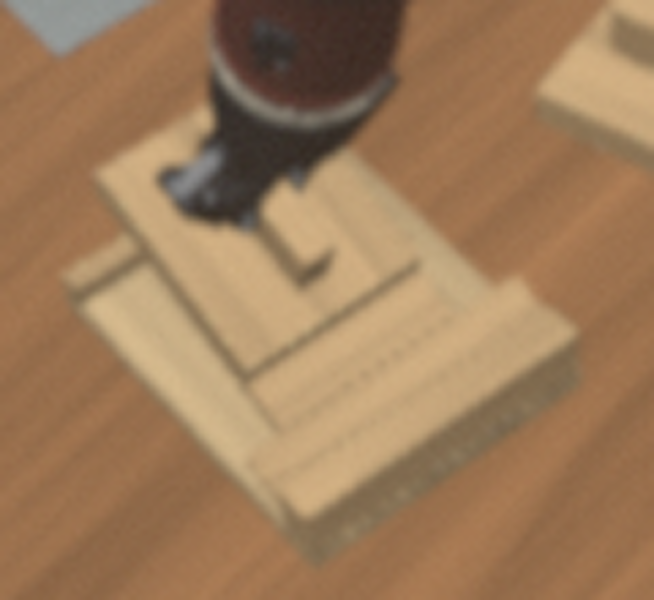

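The tongue tip, the edge from about (280,430) to (450,310) in the crop, lies square and just short of the lip. I insert slowly, watching the force.

```bash
python3 -m inch '[{"offset":[-0.01,0.002,-0.003],"dr":[0,0,0],"grip":5},{"offset":[-0.02,0.003,-0.006],"dr":[0,0,0],"grip":5},{"offset":[-0.03,0.004,-0.009],"dr":[0,0,0],"grip":5},{"offset":[-0.04,0.004,-0.012],"dr":[0,0,0],"grip":5},{"offset":[-0.05,0.004,-0.015],"dr":[0,0,0],"grip":5},{"offset":[-0.06,0.004,-0.018],"dr":[0,0,0],"grip":5},{"offset":[-0.07,0.004,-0.021],"dr":[0,0,0],"grip":5},{"offset":[-0.07,0.004,-0.021],"dr":[0,0,0],"grip":5},{"offset":[-0.07,0.004,-0.021],"dr":[0,0,0],"grip":5}]'
cat > where.py <<'E'
from plan import *
def where(s):
    Rb=Ro.from_rotvec(s["tcp_rot"])*Ro.from_euler("x",np.pi)
    tip=s["position"]+Rb.apply([-.096,0,-.032])
    print("tip in bed mm",(1e3*Ro.from_euler("z",-BW).apply(tip-[BX,BY,.012])).round(1),Rb.as_euler("ZYX",degrees=True).round(2),"F",s["force"].round(1),"M",s["moment"].round(2))
E
python3 - <<'E'
from where import *
s=ctrl.get_state();where(s)
for a in[(-.072,.003,18),(-.073,.001,15),(-.073,.001,12),(-.073,.001,9),(-.073,.001,6),(-.073,.001,3),(-.073,.000,0)]:
    p,R=pose(*a,h=.032,ox=.001,y=0);go(p,R,s,lab=str(a))
E
```

```text
time: 8.65
position: [0.6242, 0.2285, 0.079]
tcp_rot: [3.055, -0.252, 0.541]
force: [1.0, -0.3, -2.5]
gripper_width: 0.221
finger_force: 59.1
tip in bed mm [-72.3   0.9   4. ] [-9.450e+00 -2.009e+01  2.000e-02] F [ 1.  -0.3 -2.5] M [ 0.07  0.51 -0.01]
(-0.072, 0.003, 18) offset [0.0025, 0.0019, 0.0114] dr [0.0001, -0.0232, -0.0011]
(-0.073, 0.001, 15) offset [0.0018, 0.0019, 0.028] dr [0.0001, -0.0566, -0.0011]
(-0.073, 0.001, 12) offset [0.0045, 0.0019, 0.041] dr [0.0001, -0.0899, -0.0011]
(-0.073, 0.001, 9) offset [0.0066, 0.0019, 0.0541] dr [0.0, -0.1232, -0.0011]
(-0.073, 0.001, 6) offset [0.0079, 0.0019, 0.0673] dr [0.0, -0.1566, -0.0011]
(-0.073, 0.001, 3) offset [0.0086, 0.0019, 0.0805] dr [-0.0, -0.1899, -0.0011]
(-0.073, 0.0, 0) offset [0.0077, 0.0019, 0.0961] dr [-0.0001, -0.2232, -0.0011]
```

```bash
python3 -m inch '[{"offset":[0.002,0.001,0.006],"dr":[0,-0.012,0],"grip":5},{"offset":[0.0025,0.002,0.011],"dr":[0,-0.023,0],"grip":5},{"offset":[0.002,0.002,0.02],"dr":[0,-0.04,0],"grip":5},{"offset":[0.002,0.002,0.028],"dr":[0,-0.057,0],"grip":5},{"offset":[0.003,0.002,0.035],"dr":[0,-0.073,0],"grip":5},{"offset":[0.0045,0.002,0.041],"dr":[0,-0.09,0],"grip":5},{"offset":[0.0055,0.002,0.0475],"dr":[0,-0.106,0],"grip":5},{"offset":[0.0066,0.002,0.054],"dr":[0,-0.123,0],"grip":5},{"offset":[0.0066,0.002,0.054],"dr":[0,-0.123,0],"grip":5}]'
python3 - <<'E'
from where import *
s=ctrl.get_state();where(s)
for a in[(-.074,.001,6),(-.074,.001,3),(-.074,.0005,1),(-.074,.000,0)]:
    p,R=pose(*a,h=.032,ox=.001,y=0);go(p,R,s,lab=str(a))
E
```

```text
time: 9.55
position: [0.6346, 0.2252, 0.0591]
tcp_rot: [3.109, -0.259, 0.243]
force: [-0.2, 0.1, -3.1]
gripper_width: 0.227
finger_force: 58.9
tip in bed mm [-72.2  -0.5   0.6] [-9.54 -8.92  0.02] F [-0.2  0.1 -3.1] M [0.01 0.2  0.01]
(-0.074, 0.001, 6) offset [-0.0006, -0.002, 0.0107] dr [0.0001, -0.0325, -0.0023]
(-0.074, 0.001, 3) offset [0.0026, -0.002, 0.0235] dr [0.0, -0.0658, -0.0023]
(-0.074, 0.0005, 1) offset [0.0042, -0.002, 0.0334] dr [-0.0, -0.088, -0.0023]
(-0.074, 0.0, 0) offset [0.0048, -0.002, 0.039] dr [-0.0, -0.0991, -0.0023]
```

```bash
python3 -m inch '[{"offset":[0,-0.001,0.005],"dr":[0,-0.016,0],"grip":5},{"offset":[0,-0.001,0.0107],"dr":[0,-0.033,0],"grip":5},{"offset":[0.001,-0.001,0.017],"dr":[0,-0.049,0],"grip":5},{"offset":[0.0026,-0.001,0.0235],"dr":[0,-0.066,0],"grip":5},{"offset":[0.0035,-0.001,0.0285],"dr":[0,-0.077,0],"grip":5},{"offset":[0.0042,-0.001,0.0334],"dr":[0,-0.088,0],"grip":5},{"offset":[0.0048,-0.001,0.037],"dr":[0,-0.099,0],"grip":5},{"offset":[0.0048,-0.001,0.039],"dr":[0,-0.099,0],"grip":5},{"offset":[0.0048,-0.001,0.039],"dr":[0,-0.099,0],"grip":5}]'
python3 - <<'E'
from where import *
s=ctrl.get_state();where(s)
d=shot("side","pics/side5.png")
cv2.imwrite("pics/c5.png",cv2.resize(d["image"][230:340,200:320],(654,600),interpolation=cv2.INTER_CUBIC))
E
```

```text
time: 10.45
position: [0.6383, 0.2257, 0.0444]
tcp_rot: [-3.131, 0.259, -0.003]
force: [0.2, 0.3, -1.8]
gripper_width: 0.222
finger_force: 59.1
tip in bed mm [-74.7   0.4   0.3] [-9.47 -0.1   0.03] F [ 0.2  0.3 -1.8] M [ 0.04  0.   -0.01]
```

View pics/c5.png

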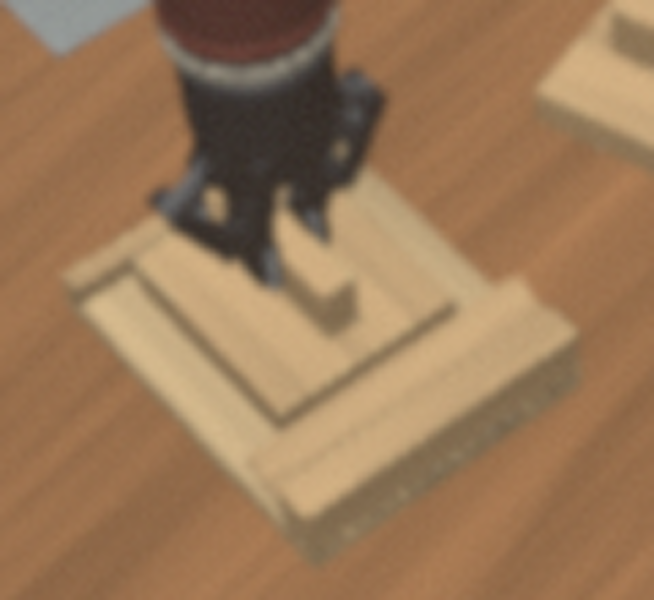

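The board now lies flat behind the lip with its front edge square to the rail ((280,415) to (455,300)). The force shows the hand still carries most of its weight, so I ease down to contact before letting go.

```bash
python3 -m inch '[{"offset":[0,0,0.001],"dr":[0,0.001,0],"grip":5},{"offset":[0,0,0.002],"dr":[0,0.001,0],"grip":5},{"offset":[0,0,0.003],"dr":[0,0.001,0],"grip":5},{"offset":[0,0,0.003],"dr":[0,0.001,0],"grip":5}]'
```

```text
time: 10.9
position: [0.6382, 0.2259, 0.0443]
tcp_rot: [-3.131, 0.259, -0.006]
force: [-3.1, -1.7, 6.8]
gripper_width: 0.22
finger_force: 60.4
```

In contact (+7 N). Next I release and withdraw.

```bash
python3 -m inch '[{"offset":[0,0,0],"dr":[0,0,0],"grip":22},{"offset":[0,0,0],"dr":[0,0,0],"grip":28},{"offset":[0,0,0],"dr":[0,0,0],"grip":40},{"offset":[0,0,0],"dr":[0,0,0],"grip":50},{"offset":[0,0,0],"dr":[0,0,0],"grip":50},{"offset":[0,0,0],"dr":[0,0,0],"grip":50}]'
python3 -m inch '[{"offset":[0,0,-0.02],"dr":[0,0,0],"grip":50},{"offset":[0,0,-0.06],"dr":[0,0,0],"grip":50},{"offset":[0,0,-0.12],"dr":[0,0,0],"grip":50},{"offset":[0,0,-0.2],"dr":[0,0,0],"grip":50},{"offset":[0,0,-0.3],"dr":[0,0,0],"grip":50},{"offset":[-0.1,0.1,-0.4],"dr":[0,0,0],"grip":50},{"offset":[-0.2,0.25,-0.45],"dr":[0,0,0],"grip":50},{"offset":[-0.3,0.4,-0.45],"dr":[0,0,0],"grip":50},{"offset":[-0.35,0.55,-0.45],"dr":[0,0,0],"grip":50},{"offset":[-0.35,0.7,-0.45],"dr":[0,0,0],"grip":50},{"offset":[-0.35,0.7,-0.45],"dr":[0,0,0],"grip":50},{"offset":[-0.35,0.7,-0.45],"dr":[0,0,0],"grip":50}]'
python3 - <<'E'
from h import *
d=shot("side","pics/side6.png")["image"];t=shot("top","pics/top6.png")["image"]
cv2.imwrite("pics/c6.png",np.hstack([cv2.resize(d[230:340,200:320],(400,367),interpolation=cv2.INTER_CUBIC),cv2.resize(t[185:277,195:295],(400,367),interpolation=cv2.INTER_CUBIC)]))
E
```

```text
time: 11.5
position: [0.6382, 0.2257, 0.0431]
tcp_rot: [-3.131, 0.259, -0.005]
force: [1.0, -0.7, -1.2]
gripper_width: 0.585
finger_force: 0.0
time: 12.7
position: [0.4522, -0.0305, 0.2246]
tcp_rot: [3.13, -0.263, 0.009]
force: [0.5, -0.5, -0.2]
gripper_width: 0.582
finger_force: 0.0
```

View pics/c6.png

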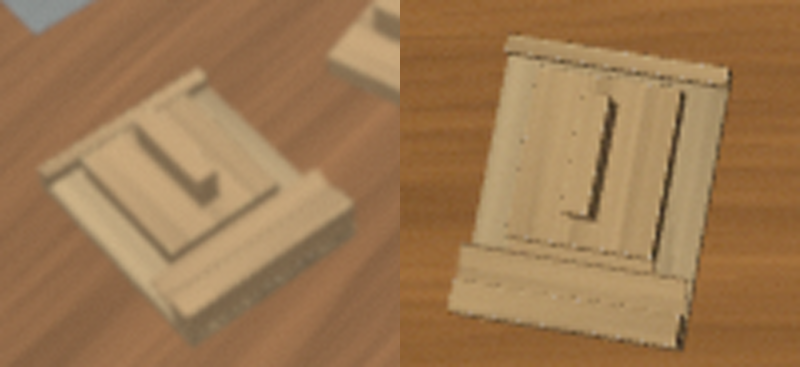

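The board lies flat and square between fence and rail, centred along it, with its front edge running from (505,235) to (655,262) in the top crop. The tongue is about 18 mm under the lip. The hand is clear.

```bash
python3 -c "
from rig import ctrl
print(ctrl.job_done())"
```

```text
the job is handed in; nothing more can be done
None
```

The tongued board lies flat and square on the bed, with its tongue about 18 mm into the groove, midway along the rail. I let go of it and handed the job in at about 12.8 s; the bystanders were not touched.

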